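Bench-check a filled brake lever

ROBOT

A 6-joint arm with a two-finger parallel gripper is mounted at the origin on the work surface. World frame = base frame: x ahead of the robot, y to its left, z up, the work surface at z = 0. Lengths are in m, angles in rad, forces in N, time in s.
With the tool pointing down it reaches from about 0.275 to 0.85 m from the base axis. Payload 19 kg.
Tool frame: the origin (TCP) lies midway between the tips of the shut fingers; the grasp point (between the pads) lies 19 mm behind it (bot.tcp_to_grasp is the x of the grasp point in the tool frame, in m); x points along the fingers, z is the direction in which the jaws open and shut, and the axes are right-handed (so a half turn about x gives the same grasp; the last joint's range is limited). The gripper opens to 85 mm and grips with 20 to 120 N. Pads are 22 mm wide; open, the fingers measure 114 mm over their backs; the gripper's body (76 mm by 85 mm) begins 54 mm behind the grasp point. The pads swing forward as they close: fully open they stand 13 mm farther back than shut.
Start: joints at [1.213, 0.15, 1.437, -0, 1.554, -0.134], TCP at [0.128, 0.561, 0.231] pointing down, gripper open.
Joint ranges: [-2.8, 2.8], [-0.68, 2.1], [0.12, 2.68], [-1.39, 4.53], [0.16, 2.79], [-2.81, 2.81]. Speed limits (rad/s): [1.89, 1.89, 2.22, 3.01, 3.01, 3.01].

INTERFACE

Orientations are given as a rotation vector (axis times angle).
In Python, from workcell import sensors, camera, order, bot gives the robot as it stands.
- The arm moves only by the tool carry_out, never from a script. Its arguments are lists of equal length, an entry for each row: "translation": the shift along the world's x, y, z in m, a list of three; "yaw": the turn about the world's z in degrees; "grip": the closure in counts, from 0 (fully open) to 255 (shut). In form: {"translation": [[dx, dy, dz], ...], "yaw": [yaw, ...], "grip": [grip, ...]}. A call has 1 to 20 rows; each row shifts and turns the pose as measured when the row begins; what a row does not reach is not made up. A row lasts 1/8 s, in which the tool goes at most 62.5 mm and 10.7 degrees, less where a joint would pass 70% of its speed; a pose out of reach is approached as far as the arm can. A call with a gripper value outside its range is refused whole. The fingers move at their own pace and stop on an object; "squeeze" is the grip in N (left out, the last holds). Time passes only in rows, so rows that do not move let the fingers close. It gives the time, the measured TCP pose, the force and the opening at its end, in the units of the state.
- sensors.read_state(): the state, without advancing time (a new reading comes with each control period).
- camera(name): name is "scene" or "top" or "wrist"; returns a dict with "img" (480x640x3 uint8, red, green, blue), "mtx" (3x3 intrinsics, pixels), "R" (3x3) and "t" (3): a world point X has camera coordinates R X + t. Camera axes: x right, y down, z forward; pixel columns grow to the right and rows downward; lengths in m; the calibration is good to about 2 mm. A picture is of the moment at which its call begins. There is no depth.
- order.finish_job(): hands the job in, once; it reports no verdict.
The state is a dict: "clock": time; "joints": joint angles; "joint_velocities": joint speeds; "joint_efforts": joint torques, N m; "ee_pos": TCP position; "orientation": TCP orientation; "ft_force": force on the tool from outside, world axes, zero at the start; "ft_torque": the same for the moment, N m; "finger_gap": finger opening in m.
Only numpy, scipy, OpenCV 4.12 (cv2) and the standard library are available. Lean on these libraries where they do the work, as an engineer would, in place of code of your own. Each camera call takes 0.05 s, during which the arm holds its last target.

TASK

Check the filled brake on the handlebar clamped in the vice: with the outside of your fingers, press its silver lever (the one whose reservoir wears a red cap) in towards the grip until it comes up firm and goes no further, still short of the grip, and keep it pressed there for two seconds. Then ease it all the way back out under your fingers so that it never snaps back, and take your hand away. Do not pinch, hook or force the lever, and leave the black slack lever, the handlebar and everything lying about untouched.

Things in the scene. Friction and masses are not known exactly. Their poses are not given: they have to be found in the camera images.
- brake_lever (a joint): silver brake lever (left as seen from the robot), on an upright pivot. 0 = fully out; grows as it is pressed in; comes up firm at 0.36 rad (then gives about 0.005 rad per 10 N). A spring pushes it out: at brake_press about 3 N starts it moving, about 8 N brings it to the firm stop. Let go, it flies back at several rad/s; it follows a finger that backs off slower than 0.08 m/s
- brake_press (a point): the place to press: on the outer face of the silver blade, 100 mm along it from the pivot, at mid height; turns with the lever. x = into that face (towards the grip), y = along the blade away from the pivot, z = up. Blade straight from 40 to 150 mm from the pivot, 14 mm high, 9 mm thick, 17 mm ball at its end. At rest 0.36 rad open; at the stop, 36 mm farther in, it is parallel to the grip
- brake_pivot (a point): centre of the silver lever's pivot, at the lever's mid height, 150 mm above the bench. Fixed to the vice; same axes as the vice. At the firm stop the blade's outer face lies 12.5 mm to the -x side of this point
- brake_blade: the silver lever's blade with its outer face and its ball end; origin on the pivot, axes as at brake_press
- brake_inner: the inner face (grip side) of the silver blade; not to be touched; origin and axes as brake_blade
- handlebar: straight bar 600 mm long, 22 mm thick, level along its own y; black grip 33 mm thick on each end (y 162 to 294 mm either way), beside it a brake cylinder with reservoir (54 to 126 mm from the middle, up to 190 mm above the bench). Origin in its middle, on its axis, 150 mm up; axes as the vice. Levers on its -x side, towards the robot. Silver lever at its stop: 25 mm free to the grip
- grip_middle (a point): middle of the grip behind the silver lever, on the bar's axis
- vice: blue bench vice bolted to a plywood base 240 x 200 x 18 mm, fixed to the bench. Origin under the base's centre, on the bench; its jaws (100 mm wide, top 164 mm high) hold the handlebar's middle, which runs along its y; its screw handle is on its -x side, up to 160 mm out, 145 mm high
- slack_lever (a joint): the black lever at the other end, not yet filled, its reservoir open: it has no spring and stays where it is (0 = fully out, 0.36 = in). Leave it alone
- slack_press (a point): middle of the outer face of the black lever's blade, which is shaped as the silver one, mirrored
- fluid_bottle: white bottle, 56 mm across, 125 mm high, behind the silver lever's grip; origin under its base
- spanner: steel spanner 180 mm long lying on the bench; origin under its middle
- loose_cap: red reservoir cap of the open reservoir, 37 x 49 x 6 mm, lying on the bench; origin under its middle
- fittings_tin: open aluminium tin of fittings, 68 mm across, 26 mm high; origin under its base
- screwdriver: orange screwdriver 190 mm long lying near the robot; origin under its middle
- mug: blue mug, 80 mm across, 92 mm high; origin under its base
- offcut: plywood offcut 110 x 50 x 18 mm; origin under its middle
- acrylic_box: clear open box 110 x 110 x 80 mm; origin under its base

How it is judged:
By the outcome, as a careful person would: the job done as asked, in the order asked, and still so for the second after the job is handed in, with the robot touching nothing.
It also fails if it takes over 48 s, if anything falls off the work surface, if the arm or the gripper's body presses on something with over 40 N, if the wrist force passes 120 N, or if a joint passes its speed limit or range.

## Working session

There is one attempt and no reset: what is moved stays moved. The work goes in short steps, Python scripts to look and compute and a tool call to move; the robot and the scene stay as the last step left them, time stands still between calls to the robot, and variables do not carry over. Pictures are saved under pics/ and viewed, and the job is handed in when it is done.

Besides the shell and the picture viewer there is one more tool, called after ">>>" in YAML: its name, and indented under it one key for each argument. carry_out: Moves the arm, as the interface text tells. Its arguments: {"type":"object","properties":{"translation":{"type":"array"},"yaw":{"type":"array"},"grip":{"type":"array"},"squeeze":{"type":"number"}},"required":["translation","yaw","grip"]}

```bash
mkdir -p pics; ls; python3 - <<'E'
from workcell import sensors, camera, order, bot
import cv2,numpy as np
np.set_printoptions(precision=4,suppress=True)
print(sensors.read_state())
for n in ["scene","top","wrist"]:
    c=camera(n); cv2.imwrite(f"pics/{n}0.png",c["img"][:,:,::-1]); np.savez(f"{n}0.npz",**c)
    print(n,c["mtx"],c["R"],c["t"])
E
```

```text
pics
{'clock': 0.0, 'joints': array([ 1.213 ,  0.151 ,  1.438 ,  0.    ,  1.5538, -0.134 ]), 'joint_velocities': array([ 0.0002, -0.0017,  0.0003,  0.    ,  0.0018, -0.0008]), 'joint_efforts': array([ -0.0037, -71.3056, -57.0879,  -0.0004,   0.009 ,   0.0002]), 'ee_pos': array([0.1275, 0.5604, 0.2307]), 'orientation': array([-1.0434,  1.3078,  1.0424]), 'ft_force': array([ 0.2514, -0.7446,  0.3489]), 'ft_torque': array([-0.0029, -0.0022, -0.0535]), 'finger_gap': 0.08547098647187959}
scene [[441.3674   0.     326.8291]
 [  0.     441.3674 242.0113]
 [  0.       0.       1.    ]] [[ 0.7309  0.6824 -0.0114]
 [ 0.5714 -0.621  -0.5366]
 [-0.3732  0.3856 -0.8438]] [-0.4261 -0.2076  1.4603]
top [[504.116    0.     309.8256]
 [  0.     504.116  230.2772]
 [  0.       0.       1.    ]] [[-0.0114 -0.9999 -0.0021]
 [-0.9951  0.0115 -0.0985]
 [ 0.0986  0.0009 -0.9951]] [0.0563 0.577  1.3489]
wrist [[404.0893   0.     322.05  ]
 [  0.     404.0893 240.0999]
 [  0.       0.       1.    ]] [[ 0.223   0.9748 -0.0011]
 [ 0.9416 -0.2151  0.2589]
 [ 0.2522 -0.0587 -0.9659]] [-0.5747 -0.0327  0.3781]
```

View pics/scene0.png

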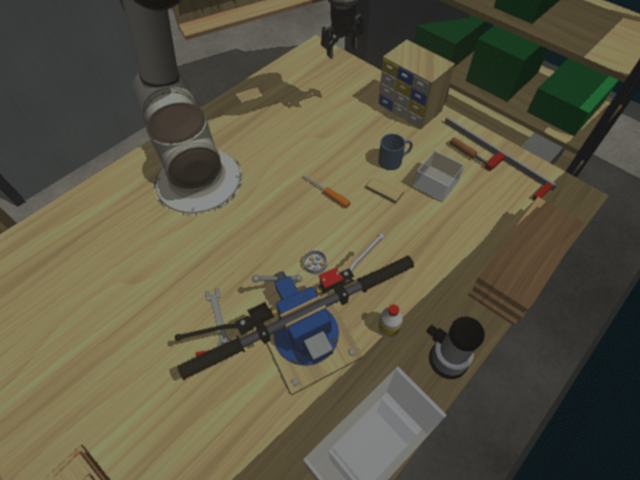

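View pics/top0.png

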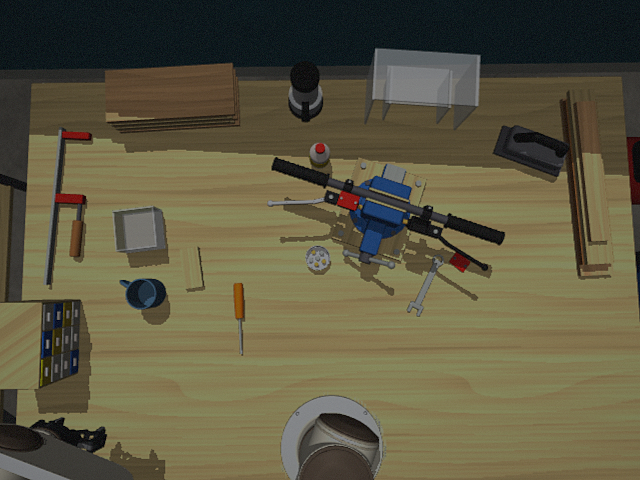

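View pics/wrist0.png

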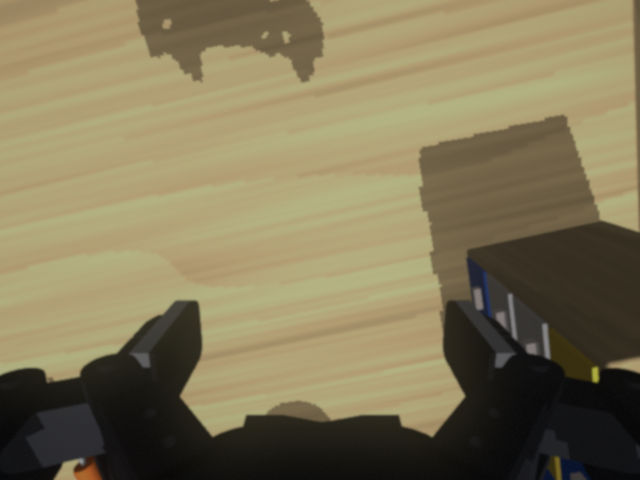

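Scene: silver lever at top-view pixels ~(271–330, 202), bar from (275,163) to (503,240). Measuring in a zoomed crop.

```bash
cat > h.py <<'E'
import numpy as np,cv2
np.set_printoptions(precision=4,suppress=True)
def load(n):
    return dict(np.load(n+".npz"))
def ray(c,uv,z):
    R,t,K=c["R"],c["t"],c["mtx"]; o=-R.T@t
    d=R.T@np.linalg.inv(K)@np.array([uv[0],uv[1],1.]); return o+d*(z-o[2])/d[2]
def proj(c,X):
    p=c["mtx"]@(c["R"]@np.asarray(X,float)+c["t"]); return p[:2]/p[2]
E
python3 - <<'E'
from h import *
c=load("top0"); im=c["img"][:,:,::-1]
cr=im[145:265,250:410]; cv2.imwrite("pics/topz.png",cv2.resize(cr,None,fx=5,fy=5,interpolation=cv2.INTER_CUBIC))
c=load("scene0"); im=c["img"][:,:,::-1]
cr=im[220:340,290:450]; cv2.imwrite("pics/scz.png",cv2.resize(cr,None,fx=5,fy=5,interpolation=cv2.INTER_CUBIC))
c=load("top0")
for uv in [(275,163),(503,240),(271,203),(335,201)]: print(uv,ray(c,uv,.15))
E
```

```text
(275, 163) [0.7372 0.1355 0.15  ]
(503, 240) [ 0.5357 -0.4299  0.15  ]
(271, 203) [0.6353 0.146  0.15  ]
(335, 201) [ 0.6385 -0.0143  0.15  ]
```

View pics/topz.png

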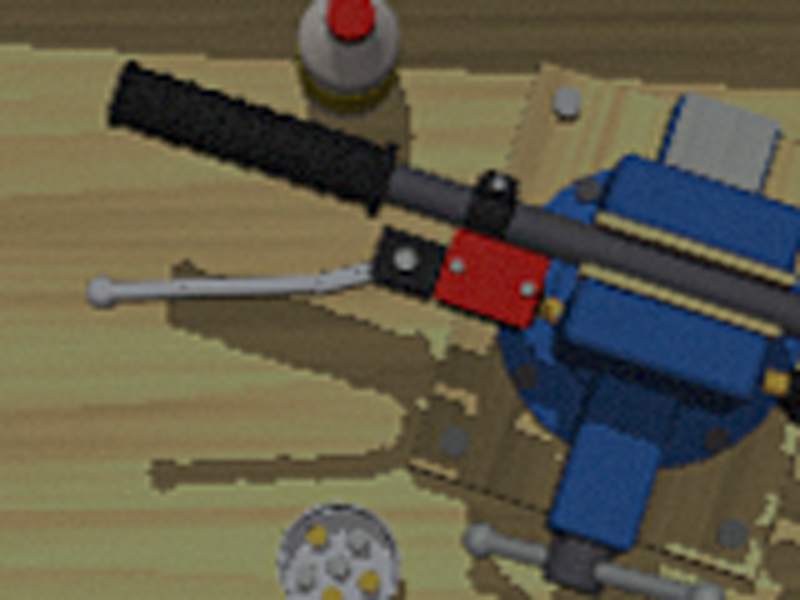

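View pics/scz.png

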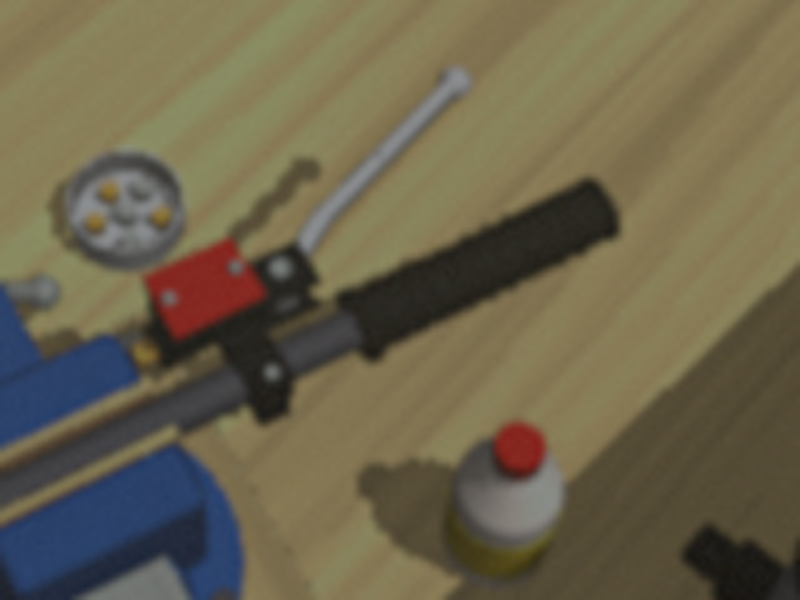

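```bash
python3 - <<'E'
from h import *
from scipy.spatial.transform import Rotation as Ro
print("tool axes cols\n",Ro.from_rotvec([-1.0434,1.3078,1.0424]).as_matrix())
def fit(n,box):
    c=load(n); im=c["img"].astype(int); u0,v0,u1,v1=box
    s=im[v0:v1,u0:u1]; sat=s.max(2)-s.min(2); 
    m=((sat<28)&(s.mean(2)>85)).astype(np.uint8)
    k,l,st,ce=cv2.connectedComponentsWithStats(m); i=1+np.argmax(st[1:,4])
    ys,xs=np.nonzero(l==i); cv2.imwrite(f"pics/m_{n}.png",cv2.resize((l==i).astype(np.uint8)*255,None,fx=6,fy=6,interpolation=0))
    return c,xs+u0,ys+v0
# top: columns -> centre row
c,x,y=fit("top0",(264,190,326,212))
for u in sorted(set(x)): 
    r=y[x==u]; print(u,r.min(),r.max(),end=" | ")
# dark grip bar ends: dark mask
im=c["img"].astype(int); m=((im.max(2)<45)).astype(np.uint8); 
m[:150]=0;m[260:]=0;m[:,:262]=0;m[:,520:]=0
print()
for name,(a,b) in dict(L=(276,324),R=(450,500)).items():
    pts=[]
    for u in range(a,b):
        r=np.nonzero(m[:,u])[0]
        lo,hi=(150,200) if name=="L" else (205,250)
        r=r[(r>lo)&(r<hi)]
        if len(r): pts.append((u,r.min(),r.max()))
    print(name,pts[::6],pts[-1])
E
```

```text
tool axes cols
 [[-0.0004 -0.9751  0.222 ]
 [-0.0011  0.222   0.9751]
 [-1.      0.0001 -0.0011]]
267 202 204 | 268 201 204 | 269 200 205 | 270 200 205 | 271 200 204 | 272 201 204 | 273 201 204 | 274 201 204 | 275 201 204 | 276 201 203 | 277 201 203 | 278 201 203 | 279 201 203 | 280 201 203 | 281 201 203 | 282 201 203 | 283 201 203 | 284 201 203 | 285 201 203 | 286 200 203 | 287 201 203 | 288 201 203 | 289 200 203 | 290 201 203 | 291 201 203 | 292 201 203 | 293 201 203 | 294 201 203 | 295 200 203 | 296 200 203 | 297 200 203 | 298 200 203 | 299 200 203 | 300 200 203 | 301 200 203 | 302 200 203 | 303 200 203 | 304 200 203 | 305 200 203 | 306 200 202 | 307 200 202 | 308 200 202 | 309 200 202 | 310 200 202 | 311 200 202 | 312 200 202 | 313 200 202 | 314 199 202 | 315 199 202 | 316 199 202 | 317 199 202 | 318 199 201 | 319 198 201 | 320 198 201 | 321 198 201 | 322 198 201 | 323 197 200 | 
L [(276, np.int64(157), np.int64(170)), (282, np.int64(160), np.int64(172)), (288, np.int64(161), np.int64(174)), (294, np.int64(164), np.int64(176)), (300, np.int64(166), np.int64(177)), (306, np.int64(168), np.int64(179)), (312, np.int64(169), np.int64(182)), (318, np.int64(153), np.int64(184))] (323, np.int64(162), np.int64(186))
R [(450, np.int64(214), np.int64(247)), (456, np.int64(217), np.int64(249)), (462, np.int64(219), np.int64(231)), (468, np.int64(221), np.int64(233)), (474, np.int64(223), np.int64(235)), (480, np.int64(225), np.int64(237)), (486, np.int64(227), np.int64(239)), (492, np.int64(229), np.int64(241)), (498, np.int64(231), np.int64(244))] (499, np.int64(231), np.int64(244))
```

View pics/m_top0.png

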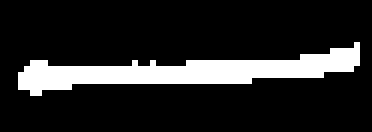

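```bash
python3 - <<'E'
from h import *
c=load("top0"); s=load("scene0")
A=ray(c,(282,166),.15);B=ray(c,(498,237.5),.15); d=(A-B)[:2]; print("bar yaw",np.degrees(np.arctan2(d[0],d[1])),A,B)
v=d/np.linalg.norm(d); vx=np.array([v[1],-v[0]])
e1=ray(c,(275,162.8),.15);e2=ray(c,(503,240),.15);mid=((e1+e2)/2)[:2];print("mid",mid)
ball=ray(c,(269.8,202.6),.154);b1=ray(c,(306,201.4),.157);b0=ray(c,(278,202.1),.157)
print("ball",ball,b0,b1)
bd=(b0-b1)[:2];print("blade ang from +y (deg, + toward -x)",np.degrees(np.arctan2(-bd[0],bd[1])))
th=np.arctan2(v[0],v[1])
bl=np.array([np.sin(th-.36),np.cos(th-.36)]); nl=np.array([bl[1],-bl[0]]) # into face
print("expected blade dir",bl,nl)
# pivot by bar: x=-38 ; y by ball: ball center ~ 158mm? ; by screw
scr=ray(c,(330.8,196.6),.168)[:2]; print("screw",scr,"in vice",(scr-mid)@vx,(scr-mid)@v)
print("ball in vice",(ball[:2]-mid)@vx,(ball[:2]-mid)@v)
P=scr
for P in [scr, mid-0.038*vx+((scr-mid)@v)*v]:
    q=ball[:2]-P; print("P",P,"ball along",q@bl,"norm",q@nl," b0",(b0[:2]-P)@bl,(b0[:2]-P)@nl,"b1",(b1[:2]-P)@bl,(b1[:2]-P)@nl)
    pr=P+.1*bl-.0125*nl; print("press",pr, proj(c,[*pr,.157]),proj(s,[*pr,.157]))
    print("ball proj scene",proj(s,[*(P+.15*bl-.008*nl),.15]))
E
```

```text
bar yaw 19.261042769447347 [0.7293 0.1179 0.15  ] [ 0.5421 -0.4178  0.15  ]
mid [ 0.6367 -0.1472]
ball [0.6357 0.1487 0.154 ] [0.6363 0.128  0.157 ] [0.6372 0.0582 0.157 ]
blade ang from +y (deg, + toward -x) 0.7765026681960752
expected blade dir [-0.0238  0.9997] [0.9997 0.0238]
screw [ 0.6468 -0.0032] in vice -0.038004884868885536 0.13923196553738112
ball in vice -0.09852980928212403 0.2789924396141093
P [ 0.6468 -0.0032] ball along 0.1521227551058386 norm -0.0074110706641545  b0 0.1314451685011909 -0.007351765578138244 b1 0.061692679582636585 -0.008068766765262327
press [0.6319 0.0964] [290.6838 203.7011] [365.832 245.64 ]
ball proj scene [379.0594 235.82  ]
P [ 0.6468 -0.0032] ball along 0.1521244759192799 norm -0.007415642397428496  b0 0.1314468893146322 -0.007356337311412242 b1 0.06169440039607789 -0.008073338498536323
press [0.6319 0.0964] [290.6845 203.6992] [365.8329 245.6414]
ball proj scene [379.0603 235.8213]
```

Cross-checks agree: pivot 38.0 mm from bar axis, blade centre 8 mm off pivot, ball in scene view within 2 px. Press point at rest ≈ (0.632, 0.096). Approaching with fingers shut.

>>> carry_out:
  translation:
    - [0.04,-0.04,0.01]
    - [0.04,-0.04,0.01]
    - [0.04,-0.04,0]
    - [0.04,-0.04,0]
    - [0.04,-0.04,0]
    - [0.04,-0.04,0]
    - [0.04,-0.04,0]
    - [0.04,-0.04,0]
    - [0.04,-0.04,0]
    - [0.04,-0.04,0]
  yaw: [2,2,2,2,2,2,2,0,0,0]
  grip: [255,255,255,255,255,255,255,255,255,255]
  squeeze: 40

```text
clock: 1.4
ee_pos: [0.5347, 0.1477, 0.2498]
orientation: [-1.237, 1.194, 1.234]
ft_force: [0.9, 1.3, 1.0]
finger_gap: 0.0003
```

```bash
cat > st.py <<'E'
from workcell import sensors
from h import *
from scipy.spatial.transform import Rotation as Ro
s=sensors.read_state(); R=Ro.from_rotvec(s["orientation"]).as_matrix()
print("t",s["clock"],"p",s["ee_pos"],"F",s["ft_force"],"gap",s["finger_gap"],"jaw ang from y (+ to -x)",np.degrees(np.arctan2(-R[0,2],R[1,2])),"x",R[:,0])
E
python3 st.py
```

```text
t 1.4 p [0.5347 0.1477 0.2498] F [0.8757 1.3039 0.9794] gap 0.00026589849169219714 jaw ang from y (+ to -x) 2.0118986278898263 x [-0.0001 -0.0022 -1.    ]
```

>>> carry_out:
  translation:
    - [0.02,-0.025,-0.02]
    - [0.02,-0.025,-0.03]
    - [0.005,0,-0.03]
    - [0.005,0,-0.025]
    - [0,0,-0.005]
    - [0,0,0]
  yaw: [0,0,0,0,0,0]
  grip: [255,255,255,255,255,255]

```text
clock: 2.15
ee_pos: [0.5878, 0.0917, 0.1355]
orientation: [-1.232, 1.198, 1.231]
ft_force: [-0.9, -0.8, 0.0]
finger_gap: -0.0003
```

```bash
python3 st.py; python3 - <<'E'
from workcell import camera
import cv2,numpy as np
for n in ["scene","top","wrist"]:
    c=camera(n); np.savez(f"{n}1.npz",**c); im=c["img"][:,:,::-1]
    if n=="scene": im=cv2.resize(im[180:330,280:480],None,fx=4,fy=4,interpolation=cv2.INTER_CUBIC)
    if n=="top": im=cv2.resize(im[145:265,250:410],None,fx=5,fy=5,interpolation=cv2.INTER_CUBIC)
    cv2.imwrite(f"pics/{n}1.png",im)
E
```

```text
t 2.15 p [0.5878 0.0917 0.1355] F [-0.9016 -0.8221  0.0048] gap -0.0002787251298887071 jaw ang from y (+ to -x) 1.6940790839817965 x [-0.002  -0.0026 -1.    ]
```

View pics/scene1.png

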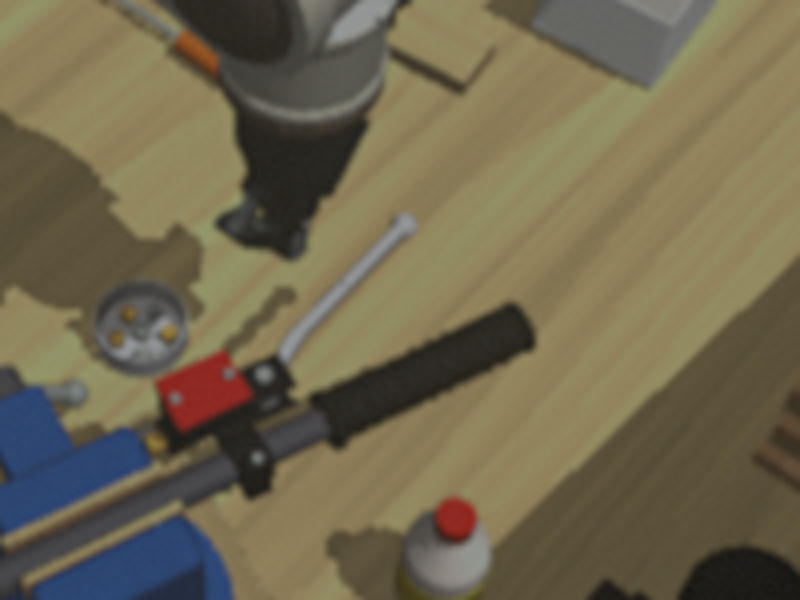

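View pics/wrist1.png

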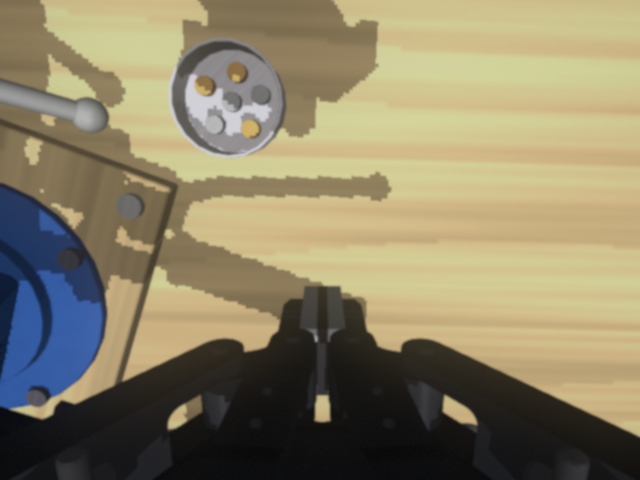

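Wrist/scene views show the shut fingers on the robot side of the silver blade, clear of everything. Closing in.

>>> carry_out:
  translation:
    - [0.01,0.005,0.003]
    - [0.01,0,0]
    - [0.004,0,0]
    - [0,0,0]
  yaw: [0,0,0,0]
  grip: [255,255,255,255]

```text
clock: 2.8
ee_pos: [0.6147, 0.0975, 0.1412]
orientation: [-1.234, 1.195, 1.229]
ft_force: [-0.2, 0.2, -0.7]
finger_gap: 0.0
```

```bash
python3 st.py
```

```text
t 2.8 p [0.6147 0.0975 0.1412] F [-0.177   0.164  -0.7161] gap 1.692020846192769e-05 jaw ang from y (+ to -x) 1.7271143194468122 x [ 0.0023 -0.0024 -1.    ]
```

>>> carry_out:
  translation:
    - [0.002,-0.001,-0.004]
    - [0.002,0,0]
    - [0.001,0,0]
    - [0,0,0]
  yaw: [0,0,0,0]
  grip: [255,255,255,255]

```text
clock: 3.3
ee_pos: [0.6196, 0.0963, 0.1367]
orientation: [-1.234, 1.196, 1.229]
ft_force: [-0.2, 0.7, -0.4]
finger_gap: 0.0002
```

```bash
python3 st.py
```

```text
t 3.3 p [0.6196 0.0963 0.1367] F [-0.1727  0.6578 -0.3734] gap 0.00019547814083254687 jaw ang from y (+ to -x) 1.7202434875015522 x [ 0.0016 -0.0025 -1.    ]
```

>>> carry_out:
  translation:
    - [0.002,0,0]
    - [0.002,0,0]
    - [0,0,0]
  yaw: [0,0,0]
  grip: [255,255,255]

```text
clock: 3.68
ee_pos: [0.6235, 0.0964, 0.1367]
orientation: [-1.233, 1.196, 1.23]
ft_force: [-2.9, 0.2, 0.8]
finger_gap: -0.0002
```

```bash
python3 st.py
```

```text
t 3.675 p [0.6235 0.0964 0.1367] F [-2.9394  0.1789  0.8273] gap -0.00016809575494888468 jaw ang from y (+ to -x) 1.724809213466355 x [ 0.0008 -0.0024 -1.    ]
```

>>> carry_out:
  translation:
    - [0.004,0.0008,0]
    - [0.004,0.0007,0]
    - [0.004,0.0006,0]
    - [0.004,0.0005,0]
    - [0.004,0.0002,0]
    - [0.004,0,0]
    - [0.003,0,0]
  yaw: [-2.4,-2.4,-2.4,-2.4,-2.4,-2.4,-2]
  grip: [255,255,255,255,255,255,255]

```text
clock: 4.55
ee_pos: [0.6485, 0.1001, 0.1367]
orientation: [-1.011, 1.328, 1.015]
ft_force: [-6.8, 0.4, 2.7]
finger_gap: 0.0002
```

```bash
python3 st.py
```

```text
t 4.55 p [0.6485 0.1001 0.1367] F [-6.7524  0.4187  2.6938] gap 0.0002485905937373353 jaw ang from y (+ to -x) -15.143594505354873 x [-0.0059 -0.0011 -1.    ]
```

>>> carry_out:
  translation:
    - [0.003,-0.0003,0]
    - [0.002,-0.0003,0]
    - [0.0015,-0.0002,0]
    - [0,0,0]
  yaw: [-2,-1.5,-0.5,0]
  grip: [255,255,255,255]

```text
clock: 5.05
ee_pos: [0.6532, 0.1004, 0.1368]
orientation: [-0.954, 1.358, 0.965]
ft_force: [-7.4, 0.3, 3.5]
finger_gap: 0.0003
```

```bash
python3 st.py
```

```text
t 5.05 p [0.6532 0.1004 0.1368] F [-7.3911  0.2583  3.47  ] gap 0.00031020751555360535 jaw ang from y (+ to -x) -19.25822044964951 x [-0.0109  0.0006 -0.9999]
```

>>> carry_out:
  translation:
    - [0.0015,-0.0003,0]
    - [0.001,-0.0003,0]
    - [0,0,0]
  yaw: [0,0,0]
  grip: [255,255,255]

```text
clock: 5.42
ee_pos: [0.654, 0.1003, 0.1368]
orientation: [-0.952, 1.361, 0.968]
ft_force: [-7.6, -0.0, 3.3]
finger_gap: -0.0001
```

```bash
python3 st.py
```

```text
t 5.425 p [0.654  0.1003 0.1368] F [-7.5639 -0.0029  3.344 ] gap -8.478839973452795e-05 jaw ang from y (+ to -x) -19.223868775460584 x [-0.0149  0.0009 -0.9999]
```

>>> carry_out:
  translation:
    - [0.0025,-0.0005,0]
    - [0.002,-0.0005,0]
    - [0.001,0,0]
  yaw: [0,0,0]
  grip: [255,255,255]

```text
clock: 5.8
ee_pos: [0.6576, 0.0996, 0.1368]
orientation: [-0.951, 1.365, 0.971]
ft_force: [-8.0, -1.2, 3.5]
finger_gap: 0.0004
```

```bash
python3 st.py
```

```text
t 5.8 p [0.6576 0.0996 0.1368] F [-8.0416 -1.1575  3.5272] gap 0.00039075812406881767 jaw ang from y (+ to -x) -19.194364525005636 x [-0.0194  0.001  -0.9998]
```

>>> carry_out:
  translation:
    - [0.0015,-0.0003,0]
    - [0.0015,-0.0003,0]
    - [0.0015,-0.0003,0]
  yaw: [0,0,0]
  grip: [255,255,255]

```text
clock: 6.18
ee_pos: [0.6589, 0.0993, 0.1368]
orientation: [-0.948, 1.371, 0.976]
ft_force: [-20.0, 1.6, 8.1]
finger_gap: 0.0002
```

```bash
python3 st.py
```

```text
t 6.175 p [0.6589 0.0993 0.1368] F [-19.9919   1.5844   8.0517] gap 0.00023389828609617598 jaw ang from y (+ to -x) -19.154207080737635 x [-0.0272  0.0014 -0.9996]
```

Firm stop reached (20 N, TCP within 1 mm of predicted stop). Holding.

>>> carry_out:
  translation:
    - [0.0008,-0.0002,0]
    - [0.0008,-0.0002,0]
    - [0.0008,-0.0002,0]
  yaw: [0,0,0]
  grip: [255,255,255]

```text
clock: 6.55
ee_pos: [0.6587, 0.0993, 0.137]
orientation: [-0.946, 1.376, 0.981]
ft_force: [-9.9, 2.0, 3.3]
finger_gap: -0.0003
```

```bash
python3 st.py;python3 - <<'E'
from workcell import camera
import cv2,numpy as np
c=camera("top"); np.savez("top2.npz",**c); im=c["img"][:,:,::-1]
cv2.imwrite("pics/top2.png",cv2.resize(im[145:265,250:410],None,fx=5,fy=5,interpolation=cv2.INTER_CUBIC))
c=camera("scene");im=c["img"][:,:,::-1]
cv2.imwrite("pics/scene2.png",cv2.resize(im[180:330,280:480],None,fx=4,fy=4,interpolation=cv2.INTER_CUBIC))
E
python3 st.py
```

```text
t 6.55 p [0.6587 0.0993 0.137 ] F [-9.9308  1.9825  3.2531] gap -0.0003310264272204949 jaw ang from y (+ to -x) -19.11528030564148 x [-0.0334  0.0017 -0.9994]
t 6.65 p [0.6587 0.0993 0.137 ] F [-10.2046   0.6402   3.4781] gap 6.98130864535011e-06 jaw ang from y (+ to -x) -19.11610883469063 x [-0.0334  0.0017 -0.9994]
```

View pics/scene2.png

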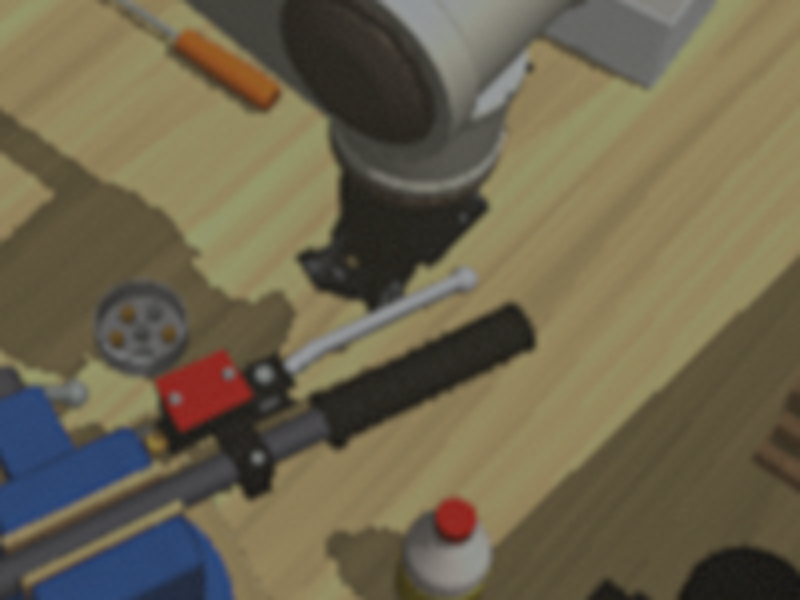

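Scene picture: blade now parallel to the grip with a clear gap (blade from (290,365) to ball (465,280), grip below it). I'll raise the load slightly and hold, monitoring force.

>>> carry_out:
  translation:
    - [0.0012,-0.0003,0]
    - [0.0012,-0.0003,0]
  yaw: [0,0]
  grip: [255,255]

```text
clock: 6.9
ee_pos: [0.6587, 0.0993, 0.137]
orientation: [-0.944, 1.38, 0.985]
ft_force: [-15.5, 2.2, 5.8]
finger_gap: 0.0
```

```bash
python3 st.py; python3 - <<'E'
from workcell import camera,sensors
import numpy as np
for i in range(46):
    camera("top")
    if i%5==0:
        s=sensors.read_state(); print(s["clock"],np.round(s["ee_pos"],4),np.round(s["ft_force"],1))
E
python3 st.py
```

```text
t 6.9 p [0.6587 0.0993 0.137 ] F [-15.4968   2.2093   5.76  ] gap 7.709013024068632e-06 jaw ang from y (+ to -x) -19.078351639806574 x [-0.0391  0.0022 -0.9992]
6.95 [0.6587 0.0993 0.137 ] [-14.4   1.8   6.8]
7.2 [0.6587 0.0993 0.137 ] [-15.4   1.1   5.7]
7.45 [0.6587 0.0993 0.137 ] [-14.3   2.1   5.6]
7.7 [0.6587 0.0993 0.137 ] [-14.5   1.    5.1]
7.95 [0.6587 0.0993 0.137 ] [-14.7   1.3   6. ]
8.2 [0.6587 0.0993 0.137 ] [-14.6   1.5   5.2]
8.45 [0.6587 0.0993 0.137 ] [-15.2   1.9   6. ]
8.7 [0.6587 0.0993 0.137 ] [-13.7   1.4   5.4]
8.95 [0.6587 0.0993 0.137 ] [-14.1   1.4   6. ]
9.2 [0.6587 0.0993 0.137 ] [-14.2   1.8   6.2]
t 9.2 p [0.6587 0.0993 0.137 ] F [-14.1951   1.7914   6.1887] gap -0.00023629000212206736 jaw ang from y (+ to -x) -19.075243154146186 x [-0.039   0.0022 -0.9992]
```

Held 2.3 s at ~15 N, no movement. Easing out slowly.

>>> carry_out:
  translation:
    - [-0.001,0,0]
    - [-0.002,0.0002,0]
    - [-0.002,0.0002,0]
    - [-0.002,0.0001,0]
    - [-0.002,0,0]
    - [-0.002,0,0]
    - [-0.002,0,0]
    - [-0.002,0,0]
  yaw: [0,0.8,1.2,1.2,1.2,1.2,1.2,1.2]
  grip: [255,255,255,255,255,255,255,255]

```text
clock: 10.2
ee_pos: [0.6389, 0.1, 0.1372]
orientation: [-1.053, 1.335, 1.099]
ft_force: [-6.1, -1.0, 1.7]
finger_gap: 0.0
```

```bash
python3 st.py
```

```text
t 10.2 p [0.6389 0.1    0.1372] F [-6.0891 -1.0013  1.7241] gap 3.876543164895966e-05 jaw ang from y (+ to -x) -10.778523848601925 x [-0.0489 -0.0051 -0.9988]
```

>>> carry_out:
  translation:
    - [-0.002,-0.0003,0]
    - [-0.002,-0.0003,0]
    - [-0.002,-0.0005,0]
    - [-0.002,-0.0005,0]
    - [-0.002,-0.0005,0]
    - [-0.002,-0.0005,0]
  yaw: [1.4,1.4,1.4,1.4,1.4,1.4]
  grip: [255,255,255,255,255,255]

```text
clock: 10.95
ee_pos: [0.6255, 0.0973, 0.1372]
orientation: [-1.171, 1.271, 1.214]
ft_force: [-3.8, 0.6, 1.0]
finger_gap: 0.0001
```

```bash
python3 st.py
```

```text
t 10.95 p [0.6255 0.0973 0.1372] F [-3.8143  0.5545  0.9696] gap 0.00013228750963737432 jaw ang from y (+ to -x) -1.8975088562409312 x [-0.0489 -0.0128 -0.9987]
```

>>> carry_out:
  translation:
    - [-0.001,0,0]
    - [-0.001,0,0]
    - [-0.001,0,0]
    - [-0.001,0,0]
    - [-0.001,0,0]
    - [-0.001,0,0]
    - [-0.001,0,0]
    - [-0.001,0,0]
    - [0,0,0]
  yaw: [1,1,1,0,0,0,0,0,0]
  grip: [255,255,255,255,255,255,255,255,255]

```text
clock: 12.08
ee_pos: [0.6177, 0.0971, 0.1373]
orientation: [-1.215, 1.244, 1.253]
ft_force: [1.4, 0.0, -0.2]
finger_gap: -0.0002
```

```bash
python3 st.py
```

```text
t 12.075 p [0.6177 0.0971 0.1373] F [ 1.384   0.0108 -0.2022] gap -0.00015440702640704627 jaw ang from y (+ to -x) 1.2977797848409733 x [-0.0462 -0.0157 -0.9988]
```

Free of contact. Withdrawing toward the robot and up.

>>> carry_out:
  translation:
    - [-0.005,0,0]
    - [-0.015,0,0]
    - [-0.025,0,0.005]
    - [-0.02,0.01,0.03]
    - [-0.02,0.03,0.04]
    - [-0.02,0.04,0.04]
    - [-0.02,0.04,0.03]
    - [-0.02,0.04,0]
    - [0,0,0]
  yaw: [0,0,0,0,0,0,0,0,0]
  grip: [255,255,255,255,255,255,255,255,255]

```text
clock: 13.2
ee_pos: [0.4646, 0.2607, 0.2867]
orientation: [-1.212, 1.243, 1.253]
ft_force: [-0.5, -1.0, -0.5]
finger_gap: 0.0004
```

```bash
python3 st.py; python3 - <<'E'
from workcell import camera
from h import *
a=load("top0")
c=camera("top"); im=c["img"][:,:,::-1]; cv2.imwrite("pics/top3.png",im)
cv2.imwrite("pics/top3z.png",cv2.resize(im[145:265,250:410],None,fx=5,fy=5,interpolation=cv2.INTER_CUBIC))
for k in (a["img"],c["img"]):
    s=k[190:215,264:322].astype(int); m=((s.max(2)-s.min(2)<28)&(s.mean(2)>85)); y,x=np.nonzero(m); print([ (u+264,round(float(y[x==u].mean())+190,1)) for u in (6,16,26,36,46)])
E
```

```text
t 13.2 p [0.4646 0.2607 0.2867] F [-0.5286 -0.9555 -0.4614] gap 0.00044750589226391266 jaw ang from y (+ to -x) 1.205537664626351 x [-0.0464 -0.0137 -0.9988]
[(270, 202.5), (280, 202.0), (290, 202.0), (300, 201.5), (310, 201.0)]
[(270, 202.5), (280, 202.0), (290, 201.5), (300, 201.5), (310, 201.0)]
```

View pics/top3.png

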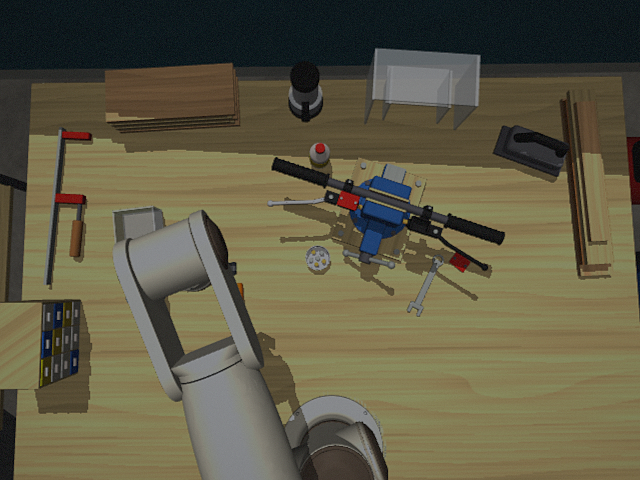

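The silver lever is back fully out (same pixels as at the start, ball at (270,202)). The slack lever, bar, tin, spanner, cap and bottle haven't moved, and the arm is clear.

```bash
python3 -c "
from workcell import order
print(order.finish_job())"
```

```text
the job is handed in; nothing more can be done
None
```

The filled brake came up firm where it should, short of the grip, and the job is handed in; it ended at about 13 s of the 48 s allowed.

- **Press:** I pushed the silver lever in with the outside of the shut fingers, about 100 mm from the pivot. It came up firm within 1 mm of the predicted stop, and the scene picture showed it parallel to the grip with a clear gap.
- **Force:** It peaked at about 22 N on reaching the stop. The load then dropped to about 10 N for a moment, and I raised it again before the hold.
- **Hold:** I kept it pressed for 2.3 s at about 15 N (16 N with the upward part), with no movement.
- **Release:** I eased it out at about 20 mm/s or less. The finger still felt the lever's force at each check until it was nearly fully out, then I withdrew.

**Last checks:**
- **Silver lever:** It is back at its starting pixels to within half a pixel, about 1 mm.
- **Everything else:** The black lever, handlebar, spanner, cap, tin and bottle look unmoved in the top view. The mug, the offcut and parts of the box and screwdriver were hidden under the arm in that picture, though the arm passed well above them.
- **Robot:** It is clear of everything, with only about 1 N of sensor noise.

**One deviation:** the tool tilted up to about 3° under load during the press and hold, and stayed tilted while backing out. The pictures showed no effect on the lever or anything around it.

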